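# Wind up the finished receipt roll

## Robot

A 6-joint arm with a two-finger parallel gripper is mounted at the origin on a cart in front of the work surface, level with it; the furniture and walls round the work are solid. World frame = base frame: x ahead of the robot, y to its left, z up, the work surface at z = 0. Lengths are in m, angles in rad, forces in N, time in s.
With the tool pointing down it reaches from about 0.25 to 0.775 m from the base axis. Payload 8.9 kg.
Tool frame: the origin (TCP) lies at the centre of the arm's flange, where the gripper is bolted on; the fingertips stand 173 mm ahead of it and the grasp point (between the pads) lies bot.grip_depth ahead of it (bot.grip_depth is the distance from the TCP to the grasp point, in m); z points along the fingers, y is the line along which they close (so a half turn about z gives the same grasp; the last joint's range is limited). The gripper opens to 85 mm and grips with 20 to 120 N. Pads are 22 mm wide; open, the fingers measure 114 mm over their backs; the gripper's body (76 mm by 85 mm) begins 54 mm behind the grasp point. The pads swing forward as they close: fully open they stand 13 mm farther back than shut.
Start: joints at [1.114, 0.291, -0.153, 1.127, 0, 1.431], TCP at [0.164, 0.499, 0.405] pointing down, gripper open.
Joint ranges: [-2.52, 2.52], [-0.91, 1.74], [-1.3, 1.37], [-1.96, 2.02], [-1.52, 1.47], [-3.14, 3.14]. Speed limits (rad/s): [2.22, 2.22, 2.79, 3.14, 3.14, 3.14].

## Interface

Orientations are given as [roll, pitch, yaw] about the fixed x, y, z axes, in that order (R = Rz(yaw) Ry(pitch) Rx(roll)).
In Python, from bench import bot gives the robot as it stands.
- The arm moves only by the tool send_rows, never from a script. Its argument "series" is a list of rows, each an object of numbers: "grip": the opening, from 0 (shut) to 1 (fully open); "dx", "dy", "dz": the shift along the tool's x, y, z in m; "wx", "wy", "wz": the turn, a rotation vector about the tool's x, y, z in degrees. In form: [{"grip": .., "dx": .., "dy": .., "dz": .., "wx": .., "wy": .., "wz": ..}, ...]. A call has 1 to 20 rows; each row shifts and turns the commanded pose from where the row before left it, along the tool's axes as they then stand; what a row does not reach is not made up. A row lasts 1/12 s, in which the tool goes at most 41.7 mm and 7.16 degrees, less where a joint would pass 70% of its speed; a pose out of reach is approached as far as the arm can. A call is refused whole if a number of a shift passes 0.0417 or a number of a turn 7.16, either way. A call with a gripper value outside its range is refused whole. The fingers move at their own pace and stop on an object; the grip force is fixed at half the most. Time passes only in rows, so rows that do not move let the fingers close. It gives the time, the measured TCP pose, the force, the opening and the grip force at its end, in the units of the state.
- bot.read_state(): the state, without advancing time (a new reading comes with each control period).
- bot.capture(name): name is "scene" or "top" or "wrist"; returns a dict with "frame" (420x560x3 uint8, red, green, blue), "z_map" (420x560 float32, m along the optical axis (not along the pixel's ray), 0 where there is no reading), "camera_matrix" (3x3 intrinsics, pixels), "R" (3x3) and "t" (3): a world point X has camera coordinates R X + t. Camera axes: x right, y down, z forward; pixel columns grow to the right and rows downward; lengths in m; the calibration is good to about 2 mm. A picture is of the moment at which its call begins.
- bot.sign_off(): hands the job in; it is judged then, once.
The state is a dict: "time": time; "joints": joint angles; "qvel": joint speeds; "tau": joint torques, N m; "eef_pos": TCP position; "tool_rot": TCP orientation; "ft_force": force on the tool from outside, world axes, zero at the start; "wrist_torque": the same for the moment, N m; "finger_gap": opening from 0.0 (shut) to 1.0 (fully open); "finger_force": force on a finger pad.
Only numpy, scipy, OpenCV 4.12 (cv2) and the standard library are available. Lean on these libraries where they do the work, as an engineer would, in place of code of your own. Each camera call takes 0.05 s, during which the arm holds its last target. There are 200 camera calls.

## Task

The receipt roll in the rewinder with the red crank knob is finished: take its knob and wind the crank clockwise, as the arrow shows, until the resistance suddenly drops away. Then stop, within half a turn, and let go of the crank. Leave the rewinder with the blue knob as it is: its roll is still in use.

Things in the scene. Friction and masses are not known exactly. Their poses are not given: they have to be found in the camera images.
- red_rewinder: Closed receipt-roll rewinder with the red crank knob: black box, grey cover, 50 mm high, fixed. Origin on the worktop under the crank's vertical axis; the box reaches 52 mm either way along its x, from -55 to +95 mm along its y. The steel crank arm above the cover (top at 68 mm) is 45 mm long from the axis to the knob's centre. A yellow pointer in the cover creeps along as the crank turns.
- red_rewinder_grip (a point): Middle of the red knob: upright cylinder, 20 mm in diameter, from 68 to 100 mm above the worktop (this point at 84 mm), 45 mm from the crank's axis. The knob spins freely on its pin, so a hand holding it can keep its own heading while the crank goes round.
- red_rewinder_crank (a joint): Angle of the red-knobbed crank, rad, growing clockwise from above (winding; white arrow on the cover). Winding takes 4 to 16 N, mostly 6 to 9 N, along the circle at the knob, and a held knob keeps pushing back; then, 0.8 to 1.7 turns from the start, this falls below 2 N within a tenth of a turn. It stays where left; some three quarters of a turn further is a hard stop.
- blue_rewinder_grip (a point): Middle of the blue knob of the other rewinder, which looks the same but for the knob's colour (20 mm in diameter, 32 mm high, this point 84 mm above the worktop). To be left alone.

How it is judged:
On the way:
1. the red-knobbed crank has been wound until its resistance dropped away (value of joint red_rewinder_crank above 9.7 rad), for 0.1 s.
At the end, for the whole second after the job is handed in: the red-knobbed crank has been wound to where its resistance drops away (it does so between crank angles 9.8 and 10.7 rad; above 9.7 counts), by no more than half a turn further (angle under 14.0 rad), and stands still (value of joint red_rewinder_crank between 9.7 and 14 rad and velocity of joint red_rewinder_crank between -0.1 and 0.1 rad/s); the robot touches nothing.
It fails at once if the crank with the blue knob was turned (its knob moved more than 20 mm) (distance of blue_rewinder_grip from where it was at the start of the episode above 0.02 m).
It also fails if it takes over 61 s, if anything falls off the work surface, if the arm or the gripper's body presses on something with over 40 N, if the wrist force passes 120 N, or if a joint passes its speed limit or range.

## Working session

There is one attempt and no reset: what is moved stays moved. The work goes in short steps, Python scripts to look and compute and a tool call to move; the robot and the scene stay as the last step left them, time stands still between calls to the robot, and variables do not carry over. Pictures are saved under pics/ and viewed, at most 10 in all, crops included, and the job is handed in when it is done.

Besides the shell and the picture viewer there is one more tool, called after "Emit:" in YAML: its name, and indented under it one key for each argument. send_rows: Moves the arm, as the interface text tells. Its arguments: {"type":"object","properties":{"series":{"type":"array","items":{"type":"object","properties":{"grip":{"type":"number"},"dx":{"type":"number"},"dy":{"type":"number"},"dz":{"type":"number"},"wx":{"type":"number"},"wy":{"type":"number"},"wz":{"type":"number"}}}}},"required":["series"]}

```bash
mkdir -p pics; ls; cat > h.py <<'E'
from bench import bot
import numpy as np, cv2
def ray(c,u,v,z):
    K,R,t=c["camera_matrix"],c["R"],c["t"]
    d=R.T@np.linalg.inv(K)@np.array([u,v,1.]); o=-R.T@t
    return o+d*(z-o[2])/d[2]
def blobs(c,col):
    h=cv2.cvtColor(c["frame"],cv2.COLOR_RGB2HSV)
    H,S,V=h[...,0].astype(int),h[...,1],h[...,2]
    m=((H<8)|(H>172)) if col=="red" else ((H>100)&(H<130))
    m=(m&(S>120)&(V>60)).astype(np.uint8)
    n,l,s,ce=cv2.connectedComponentsWithStats(m)
    return [(s[i].tolist(),ce[i].round(1).tolist()) for i in range(1,n) if s[i][4]>40],l
E
python3 - <<'E'
from h import *
print(bot.grip_depth,bot.read_state())
ims=[]
for n in("top","scene"):
    c=bot.capture(n); cv2.imwrite(f"pics/{n}0.png",c["frame"][...,::-1])
    for col in("red","blue"):
        b,l=blobs(c,col)
        for s,ce in b: print(n,col,s,ce,ray(c,*ce,.1).round(4), ray(c,*ce,.084).round(4))
    print((-c["R"].T@c["t"]).round(3))
E
```

```text
pics
0.1547 {'time': 0.0, 'joints': array([ 1.11367582e+00,  2.91320708e-01, -1.54107122e-01,  1.12669874e+00,
        3.84742710e-06,  1.43152442e+00]), 'qvel': array([-0.00141912,  0.0006105 , -0.00052814,  0.00142079, -0.00104199,
       -0.00086545]), 'tau': array([-1.87057536e-03, -5.37145185e+01,  3.31370437e+01,  1.61069742e-02,
       -3.40562783e-04,  2.98155169e-05]), 'eef_pos': array([0.16396664, 0.49852559, 0.40411832]), 'tool_rot': array([-3.14027583e+00, -1.88476726e-04,  2.82374393e+00]), 'ft_force': array([-0.11085328,  0.4754036 ,  0.25040973]), 'wrist_torque': array([-0.00085487,  0.00137667, -0.03556218]), 'finger_force': 0.0, 'finger_gap': 0.9996362839664472}
top red [265, 43, 18, 9, 69] [273.6, 47.7] [ 0.847  -0.0064  0.1   ] [ 0.8558 -0.0061  0.084 ]
top red [231, 109, 8, 8, 46] [234.7, 112.4] [0.7065 0.076  0.1   ] [0.7127 0.0778 0.084 ]
top red [293, 125, 21, 23, 330] [302.7, 136.2] [ 0.6521 -0.0619  0.1   ] [ 0.6573 -0.0626  0.084 ]
top red [145, 231, 15, 11, 107] [152.3, 236.2] [0.4555 0.2391 0.1   ] [0.4571 0.2439 0.084 ]
top red [241, 401, 77, 19, 1045] [279.2, 411.9] [ 0.1267 -0.0035  0.1   ] [ 0.1223 -0.0031  0.084 ]
top blue [233, 158, 11, 17, 78] [238.1, 165.7] [0.5938 0.0696 0.1   ] [0.598  0.0713 0.084 ]
top blue [368, 205, 11, 9, 77] [372.9, 209.0] [ 0.4996 -0.1955  0.1   ] [ 0.502  -0.1987  0.084 ]
[ 0.367 -0.022  0.971]
scene red [182, 138, 10, 17, 153] [186.5, 146.2] [0.4479 0.2124 0.1   ] [0.4589 0.247  0.084 ]
scene red [329, 166, 28, 22, 422] [343.6, 176.5] [ 0.65   -0.0682  0.1   ] [ 0.6687 -0.0444  0.084 ]
scene red [0, 240, 48, 122, 3419] [18.2, 301.7] [ 0.0966 -0.1291  0.1   ] [ 0.0942 -0.1076  0.084 ]
scene blue [277, 187, 21, 6, 109] [287.4, 189.8] [ 0.5353 -0.0576  0.1   ] [ 0.5497 -0.0334  0.084 ]
scene blue [309, 232, 13, 23, 238] [315.0, 243.1] [ 0.4888 -0.2157  0.1   ] [ 0.5014 -0.1975  0.084 ]
[ 0.16  -0.691  0.518]
```

View pics/top0.png

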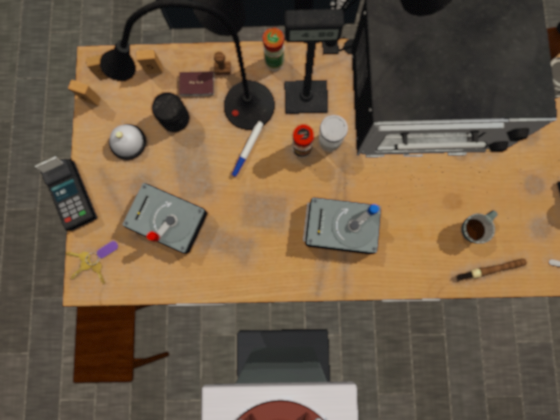

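View pics/scene0.png

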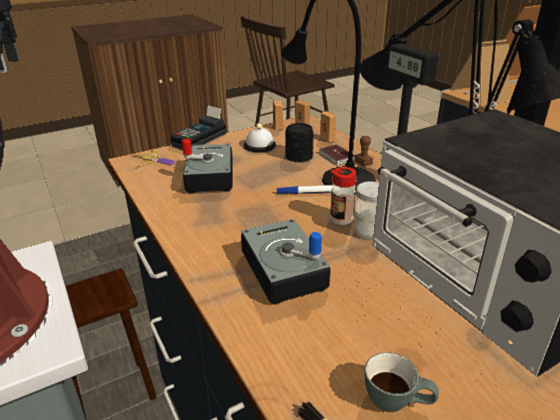

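Top view: the red knob is at pixel (152,236), its crank axis near (170,221), and the blue rewinder is near (345,225). I'll go above the red one for a close look with the wrist camera.

Emit:
send_rows:
  series:
    - {"dx": -0.025, "dy": -0.012, "grip": 1}
    - {"dx": -0.025, "dy": -0.012, "grip": 1}
    - {"dx": -0.025, "dy": -0.012, "grip": 1}
    - {"dx": -0.025, "dy": -0.012, "grip": 1}
    - {"dx": -0.025, "dy": -0.012, "grip": 1}
    - {"dx": -0.025, "dy": -0.012, "grip": 1}
    - {"dx": -0.025, "dy": -0.012, "grip": 1}
    - {"dx": -0.025, "dy": -0.012, "grip": 1}
    - {"dx": -0.025, "dy": -0.012, "grip": 1}
    - {"dx": -0.025, "dy": -0.012, "grip": 1}
    - {"dx": -0.025, "dy": -0.012, "grip": 1}
    - {"dx": -0.025, "dy": -0.012, "grip": 1}
    - {"dx": -0.025, "dy": -0.012, "grip": 1}
    - {"dx": -0.025, "dy": -0.012, "grip": 1}
    - {"grip": 1}
    - {"grip": 1}

```text
invalid input at $.series[0]: expected keys grip, dx, dy, dz, wx, wy, wz
```

```bash
python3 - <<'E'
from h import *
s=bot.read_state(); print(s["time"],s["eef_pos"],s["tool_rot"],s["joints"],s["ft_force"])
c=bot.capture("wrist"); cv2.imwrite("pics/wrist0.png",c["frame"][...,::-1]); np.savez("w0.npz",**c)
for s,ce in blobs(c,"red")[0]: print(s,ce,ray(c,*ce,.1).round(4),ray(c,*ce,.084).round(4))
print((-c["R"].T@c["t"]).round(3), c["R"].round(2))
E
```

```text
0.1 [0.16398685 0.49855924 0.40421682] [-3.14051999e+00 -1.56209648e-04  2.82372976e+00] [ 1.11366894e+00  2.91212764e-01 -1.53993522e-01  1.12667401e+00
  5.79536312e-06  1.43153174e+00] [-0.32753492 -0.55195758 -0.13986409]
[0.089 0.523 0.374] [[ 0.31  0.95  0.  ]
 [ 0.9  -0.3   0.31]
 [ 0.29 -0.1  -0.95]]
```

View pics/wrist0.png

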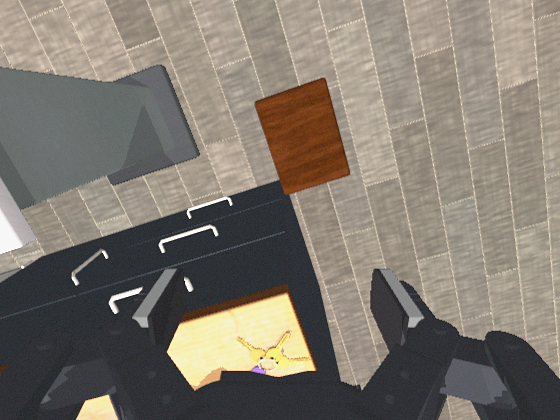

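The wrist view shows only the bench edge and the fingers, because the move was refused: every key is required. Resending it with all keys.

Emit:
send_rows:
  series:
    - {"dx": -0.025, "dy": -0.012, "dz": 0, "wx": 0, "wy": 0, "wz": 0, "grip": 1}
    - {"dx": -0.025, "dy": -0.012, "dz": 0, "wx": 0, "wy": 0, "wz": 0, "grip": 1}
    - {"dx": -0.025, "dy": -0.012, "dz": 0, "wx": 0, "wy": 0, "wz": 0, "grip": 1}
    - {"dx": -0.025, "dy": -0.012, "dz": 0, "wx": 0, "wy": 0, "wz": 0, "grip": 1}
    - {"dx": -0.025, "dy": -0.012, "dz": 0, "wx": 0, "wy": 0, "wz": 0, "grip": 1}
    - {"dx": -0.025, "dy": -0.012, "dz": 0, "wx": 0, "wy": 0, "wz": 0, "grip": 1}
    - {"dx": -0.025, "dy": -0.012, "dz": 0, "wx": 0, "wy": 0, "wz": 0, "grip": 1}
    - {"dx": -0.025, "dy": -0.012, "dz": 0, "wx": 0, "wy": 0, "wz": 0, "grip": 1}
    - {"dx": -0.025, "dy": -0.012, "dz": 0, "wx": 0, "wy": 0, "wz": 0, "grip": 1}
    - {"dx": -0.025, "dy": -0.012, "dz": 0, "wx": 0, "wy": 0, "wz": 0, "grip": 1}
    - {"dx": -0.025, "dy": -0.012, "dz": 0, "wx": 0, "wy": 0, "wz": 0, "grip": 1}
    - {"dx": -0.025, "dy": -0.012, "dz": 0, "wx": 0, "wy": 0, "wz": 0, "grip": 1}
    - {"dx": -0.025, "dy": -0.012, "dz": 0, "wx": 0, "wy": 0, "wz": 0, "grip": 1}
    - {"dx": -0.025, "dy": -0.012, "dz": 0, "wx": 0, "wy": 0, "wz": 0, "grip": 1}
    - {"dx": 0, "dy": 0, "dz": 0, "wx": 0, "wy": 0, "wz": 0, "grip": 1}
    - {"dx": 0, "dy": 0, "dz": 0, "wx": 0, "wy": 0, "wz": 0, "grip": 1}

```text
time: 1.48
eef_pos: [0.4447, 0.2288, 0.4043]
tool_rot: [-3.141, -0.001, 2.821]
ft_force: [-0.5, -0.3, -0.1]
finger_gap: 1.0
finger_force: 0.0
```

```bash
python3 - <<'E'
from h import *
s=bot.read_state(); print(s["time"],s["eef_pos"],s["tool_rot"],s["joints"],s["ft_force"])
c=bot.capture("wrist"); cv2.imwrite("pics/wrist1.png",c["frame"][...,::-1]); np.savez("w0.npz",**c)
for s,ce in blobs(c,"red")[0]: print(s,ce,ray(c,*ce,.1).round(4),ray(c,*ce,.084).round(4))
print((-c["R"].T@c["t"]).round(3))
E
```

```text
1.4833 [0.44469704 0.2288474  0.404348  ] [-3.14127368e+00 -6.01897228e-04  2.82133612e+00] [ 3.28952786e-01  2.44103108e-01 -2.17790932e-01  1.10957457e+00
  1.09802446e-04  6.49209183e-01] [-0.48998709 -0.27189598 -0.1091466 ]
[477, 165, 14, 12, 97] [483.6, 170.6] [0.4769 0.4058 0.1   ] [0.4832 0.4147 0.084 ]
[286, 188, 22, 28, 470] [296.7, 201.3] [0.4523 0.2442 0.1   ] [0.4572 0.2436 0.084 ]
[88, 414, 30, 6, 142] [102.6, 416.9] [ 0.6264 -0.0408  0.1   ] [ 0.6414 -0.058   0.084 ]
[0.37  0.254 0.374]
```

View pics/wrist1.png

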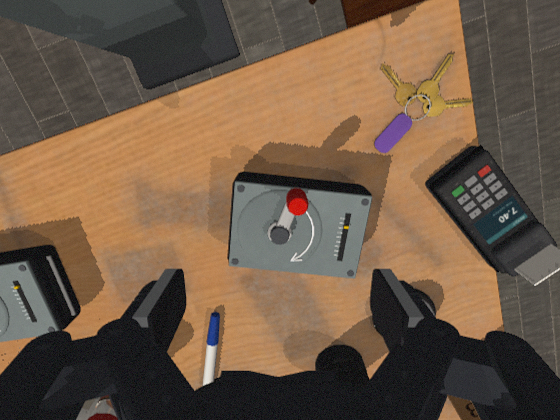

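Wrist view: the red knob is at (297,202), the hub at (280,234), and the white arrow runs clockwise. The cover corners are near (236,181), (371,193), (357,277) and (229,264).

```bash
python3 - <<'E'
from h import *
c=dict(np.load("w0.npz"))
k=np.array([.457,.2438])
h=cv2.cvtColor(c["frame"],cv2.COLOR_RGB2HSV)
print(h[240,240],h[268,300],h[180,300], c["frame"][240,240])
a=ray(c,280,234,.068)[:2]; print("hub",a,np.linalg.norm(a-k))
P=np.array([ray(c,*p,.05)[:2] for p in [(236,181),(371,193),(357,277),(229,264)]]); print(P.round(4),np.linalg.norm(np.roll(P,-1,0)-P,axis=1))
L=(P[0]+P[3])/2;Rr=(P[1]+P[2])/2;u=(Rr-L)/np.linalg.norm(Rr-L)
m=(L+Rr)/2-u*.02; print("axis from box",m,np.linalg.norm(m-k))
for n in("top",):
    print
R=cv2.Rodrigues(np.zeros(3))[0]
E
```

```text
[ 79  16 129] [ 77  18 128] [ 23 121  19] [121 129 126]
hub [0.49004346 0.21635017] 0.04295769247093232
[[0.4268 0.1895]
 [0.4833 0.3189]
 [0.575  0.2809]
 [0.5135 0.1484]] [0.14112176 0.09926312 0.14603286 0.09601794]
axis from box [0.49142508 0.21618854] 0.04413024803503087
```

Emit:
send_rows:
  series:
    - {"dx": -0.0035, "dy": 0.009, "dz": 0, "wx": 0, "wy": 0, "wz": 0, "grip": 1}
    - {"dx": -0.003, "dy": 0.0094, "dz": 0.01, "wx": 0, "wy": 0, "wz": 0, "grip": 1}
    - {"dx": 0, "dy": 0, "dz": 0.025, "wx": 0, "wy": 0, "wz": 0, "grip": 1}
    - {"dx": 0, "dy": 0, "dz": 0.03, "wx": 0, "wy": 0, "wz": 0, "grip": 0.7}
    - {"dx": 0, "dy": 0, "dz": 0.03, "wx": 0, "wy": 0, "wz": 0, "grip": 0.6}
    - {"dx": 0, "dy": 0, "dz": 0.025, "wx": 0, "wy": 0, "wz": 0, "grip": 0.6}
    - {"dx": 0, "dy": 0, "dz": 0.01, "wx": 0, "wy": 0, "wz": 0, "grip": 0.6}
    - {"dx": 0, "dy": 0, "dz": 0, "wx": 0, "wy": 0, "wz": 0, "grip": 0.6}
    - {"dx": 0, "dy": 0, "dz": 0, "wx": 0, "wy": 0, "wz": 0, "grip": 0.6}

```text
time: 2.28
eef_pos: [0.456, 0.246, 0.2749]
tool_rot: [-3.141, -0.0, 2.825]
ft_force: [-0.2, 1.0, 0.0]
finger_gap: 0.599
finger_force: 0.0
```

```bash
python3 - <<'E'
from h import *
s=bot.read_state(); print(s["eef_pos"],s["tool_rot"])
c=bot.capture("wrist"); cv2.imwrite("pics/wrist2.png",c["frame"][...,::-1])
for s,ce in blobs(c,"red")[0]: print(s,ce,ray(c,*ce,.084).round(4))
E
```

```text
[0.45597102 0.24597743 0.27485023] [-3.14142456e+00 -3.34501609e-04  2.82479832e+00]
[256, 233, 37, 55, 1633] [274.1, 260.2] [0.4581 0.2432 0.084 ]
```

View pics/wrist2.png

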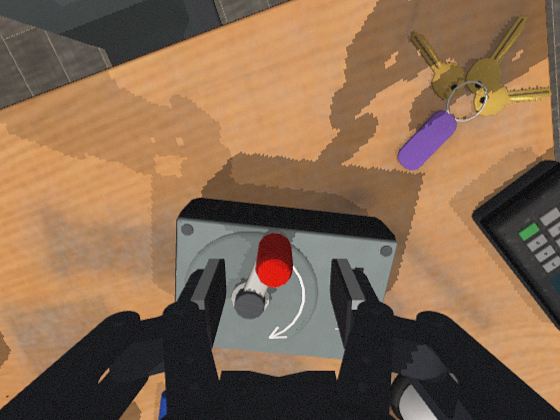

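The knob is between the fingers, with its top at (275,268) and the fingers at columns 215 and 345. Going down the rest of the way and closing.

Emit:
send_rows:
  series:
    - {"dx": -0.002, "dy": -0.0017, "dz": 0.01, "wx": 0, "wy": 0, "wz": 0, "grip": 0.6}
    - {"dx": 0, "dy": 0, "dz": 0.012, "wx": 0, "wy": 0, "wz": 0, "grip": 0.6}
    - {"dx": 0, "dy": 0, "dz": 0.006, "wx": 0, "wy": 0, "wz": 0, "grip": 0.6}
    - {"dx": 0, "dy": 0, "dz": 0, "wx": 0, "wy": 0, "wz": 0, "grip": 0.6}
    - {"dx": 0, "dy": 0, "dz": 0, "wx": 0, "wy": 0, "wz": 0, "grip": 0.1}
    - {"dx": 0, "dy": 0, "dz": 0, "wx": 0, "wy": 0, "wz": 0, "grip": 0.1}
    - {"dx": 0, "dy": 0, "dz": 0, "wx": 0, "wy": 0, "wz": 0, "grip": 0.1}
    - {"dx": 0, "dy": 0, "dz": 0, "wx": 0, "wy": 0, "wz": 0, "grip": 0.1}
    - {"dx": 0, "dy": 0, "dz": 0, "wx": 0, "wy": 0, "wz": 0, "grip": 0.1}
    - {"dx": 0, "dy": 0, "dz": 0, "wx": 0, "wy": 0, "wz": 0, "grip": 0.1}

```text
time: 3.17
eef_pos: [0.4576, 0.2432, 0.2475]
tool_rot: [3.14, 0.001, 2.824]
ft_force: [-1.6, 1.2, 5.8]
finger_gap: 0.207
finger_force: 58.6
```

```bash
python3 - <<'E'
from h import *
s=bot.read_state(); print(s["eef_pos"],s["tool_rot"],s["ft_force"],s["finger_gap"],s["finger_force"])
c=bot.capture("wrist"); cv2.imwrite("pics/wrist3.png",c["frame"][...,::-1])
E
```

```text
[0.45763014 0.24319969 0.24749183] [3.14044536e+00 9.77958315e-04 2.82388376e+00] [-1.55313405  1.22363539  5.80869877] 0.20721244232679178 58.64339925348759
```

View pics/wrist3.png

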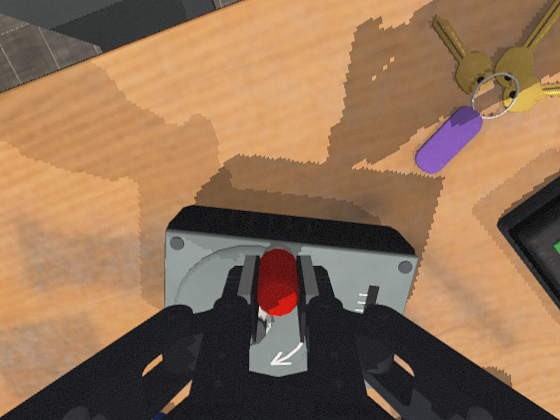

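Held: opening 0.207, pad force 59 N. Next, a table of 10° crank steps.

```bash
cat > st.py <<'E'
from h import *
C=np.array([.4922,.2153])
def st():
    s=bot.read_state(); d=s["eef_pos"][:2]-C; f=s["ft_force"]; p=np.arctan2(d[1],d[0])
    rad=np.array([np.cos(p),np.sin(p)]); tan=np.array([np.sin(p),-np.cos(p)])
    print("t",s["time"],"phi",np.degrees(p).round(1),"r",np.linalg.norm(d).round(4),"z",s["eef_pos"][2].round(4),"Frad",(f[:2]@rad).round(1),"Ftan",(f[:2]@tan).round(1),"Fz",f[2].round(1),"grip",s["finger_gap"],s["finger_force"],"j",s["joints"].round(2))
if __name__=="__main__": st()
E
python3 - <<'E'
from h import *
L=2*45*np.sin(np.radians(5))
for i in range(36):
    d=np.radians(141.1-10*i-95); print(i,*(np.array([L*np.cos(d-2.824),L*np.cos(d-2.824+np.pi/2)])).round(1),end=" | ")
E
```

```text
0 -3.4 7.1 | 1 -4.6 6.4 | 2 -5.6 5.5 | 3 -6.5 4.4 | 4 -7.1 3.2 | 5 -7.6 1.9 | 6 -7.8 0.6 | 7 -7.8 -0.8 | 8 -7.6 -2.1 | 9 -7.1 -3.4 | 10 -6.4 -4.6 | 11 -5.5 -5.6 | 12 -4.4 -6.5 | 13 -3.2 -7.1 | 14 -1.9 -7.6 | 15 -0.6 -7.8 | 16 0.8 -7.8 | 17 2.1 -7.6 | 18 3.4 -7.1 | 19 4.6 -6.4 | 20 5.6 -5.5 | 21 6.5 -4.4 | 22 7.1 -3.2 | 23 7.6 -1.9 | 24 7.8 -0.6 | 25 7.8 0.8 | 26 7.6 2.1 | 27 7.1 3.4 | 28 6.4 4.6 | 29 5.5 5.6 | 30 4.4 6.5 | 31 3.2 7.1 | 32 1.9 7.6 | 33 0.6 7.8 | 34 -0.8 7.8 | 35 -2.1 7.6 |
```

Emit:
send_rows:
  series:
    - {"dx": -0.0034, "dy": 0.0071, "dz": -0.001, "wx": 0, "wy": 0, "wz": 0, "grip": 0.1}
    - {"dx": -0.0046, "dy": 0.0064, "dz": 0, "wx": 0, "wy": 0, "wz": 0, "grip": 0.1}
    - {"dx": -0.0056, "dy": 0.0055, "dz": 0, "wx": 0, "wy": 0, "wz": 0, "grip": 0.1}
    - {"dx": -0.0065, "dy": 0.0044, "dz": 0, "wx": 0, "wy": 0, "wz": 0, "grip": 0.1}
    - {"dx": 0, "dy": 0, "dz": 0, "wx": 0, "wy": 0, "wz": 0, "grip": 0.1}
    - {"dx": 0, "dy": 0, "dz": 0, "wx": 0, "wy": 0, "wz": 0, "grip": 0.1}

```text
time: 3.72
eef_pos: [0.4837, 0.2589, 0.2476]
tool_rot: [-3.141, -0.0, 2.824]
ft_force: [-1.2, 0.1, -0.3]
finger_gap: 0.209
finger_force: 59.2
```

```bash
python3 st.py
```

```text
t 3.7167 phi 101.0 r 0.0444 z 0.2476 Frad 0.4 Ftan -1.1 Fz -0.3 grip 0.20860674216528566 59.21960033476353 j [ 0.36  0.47 -0.33  0.77 -0.    0.68]
```

Emit:
send_rows:
  series:
    - {"dx": -0.0071, "dy": 0.0032, "dz": 0, "wx": 0, "wy": 0, "wz": 0, "grip": 0.1}
    - {"dx": -0.0076, "dy": 0.0019, "dz": 0, "wx": 0, "wy": 0, "wz": 0, "grip": 0.1}
    - {"dx": -0.0078, "dy": 0.0006, "dz": 0, "wx": 0, "wy": 0, "wz": 0, "grip": 0.1}
    - {"dx": -0.0078, "dy": -0.0008, "dz": 0, "wx": 0, "wy": 0, "wz": 0, "grip": 0.1}
    - {"dx": -0.0076, "dy": -0.0021, "dz": 0, "wx": 0, "wy": 0, "wz": 0, "grip": 0.1}

```text
time: 4.13
eef_pos: [0.5191, 0.251, 0.2474]
tool_rot: [3.139, -0.005, 2.826]
ft_force: [-10.2, 9.0, 3.3]
finger_gap: 0.203
finger_force: 59.6
```

```bash
python3 st.py; python3 - <<'E'
from h import *
for i in range(3):
    c=bot.capture("wrist")
    s=bot.read_state(); print(s["time"],s["eef_pos"].round(4),s["ft_force"].round(1))
for s,ce in blobs(c,"red")[0]: print(s,ce,ray(c,*ce,.084).round(4))
E
```

```text
t 4.1333 phi 53.0 r 0.0447 z 0.2474 Frad 1.1 Ftan -13.6 Fz 3.3 grip 0.20267435882782328 59.62149431928992 j [ 0.32  0.52 -0.24  0.81  0.01  0.64]
4.1833 [0.5206 0.25   0.2476] [-1.5 -1.4 -0.5]
4.2333 [0.5207 0.2498 0.2476] [-0.4  2.2 -0.3]
4.2833 [0.5207 0.2499 0.2476] [-0.3  2.5 -0.8]
[257, 249, 42, 67, 2351] [277.5, 282.3] [0.5212 0.2497 0.084 ]
```

Emit:
send_rows:
  series:
    - {"dx": -0.0071, "dy": -0.0034, "dz": 0, "wx": 0, "wy": 0, "wz": 0, "grip": 0.1}
    - {"dx": -0.0064, "dy": -0.0046, "dz": 0, "wx": 0, "wy": 0, "wz": 0, "grip": 0.1}
    - {"dx": -0.0055, "dy": -0.0056, "dz": 0, "wx": 0, "wy": 0, "wz": 0, "grip": 0.1}
    - {"dx": -0.0044, "dy": -0.0065, "dz": 0, "wx": 0, "wy": 0, "wz": 0, "grip": 0.1}
    - {"dx": -0.0032, "dy": -0.0071, "dz": 0, "wx": 0, "wy": 0, "wz": 0, "grip": 0.1}
    - {"dx": -0.0019, "dy": -0.0076, "dz": 0, "wx": 0, "wy": 0, "wz": 0, "grip": 0.1}

```text
time: 4.78
eef_pos: [0.5372, 0.2096, 0.2477]
tool_rot: [3.135, -0.001, 2.826]
ft_force: [-0.0, 16.7, -7.0]
finger_gap: 0.21
finger_force: 58.9
```

```bash
python3 st.py
```

```text
t 4.7833 phi -7.3 r 0.0453 z 0.2477 Frad -2.1 Ftan -16.6 Fz -7.0 grip 0.2104349473245107 58.91209808411077 j [ 0.24  0.52 -0.25  0.8   0.01  0.56]
```

Emit:
send_rows:
  series:
    - {"dx": -0.0006, "dy": -0.0078, "dz": 0, "wx": 0, "wy": 0, "wz": 0, "grip": 0.1}
    - {"dx": 0.0008, "dy": -0.0078, "dz": 0, "wx": 0, "wy": 0, "wz": 0, "grip": 0.1}
    - {"dx": 0.0021, "dy": -0.0076, "dz": 0, "wx": 0, "wy": 0, "wz": 0, "grip": 0.1}
    - {"dx": 0.0034, "dy": -0.0071, "dz": 0, "wx": 0, "wy": 0, "wz": 0, "grip": 0.1}
    - {"dx": 0.0046, "dy": -0.0064, "dz": 0, "wx": 0, "wy": 0, "wz": 0, "grip": 0.1}
    - {"dx": 0.0056, "dy": -0.0055, "dz": 0, "wx": 0, "wy": 0, "wz": 0, "grip": 0.1}

```text
time: 5.28
eef_pos: [0.5106, 0.1735, 0.248]
tool_rot: [3.136, 0.005, 2.824]
ft_force: [12.4, 10.1, -15.8]
finger_gap: 0.206
finger_force: 58.9
```

```bash
python3 st.py
```

```text
t 5.2833 phi -66.2 r 0.0456 z 0.248 Frad -4.2 Ftan -15.4 Fz -15.8 grip 0.2055797322708741 58.87054362567142 j [ 0.19  0.45 -0.36  0.75  0.    0.51]
```

Emit:
send_rows:
  series:
    - {"dx": 0.0068, "dy": -0.004, "dz": 0.001, "wx": 0, "wy": 0, "wz": 0, "grip": 0.1}
    - {"dx": 0.0071, "dy": -0.0032, "dz": 0, "wx": 0, "wy": 0, "wz": 0, "grip": 0.1}
    - {"dx": 0.0076, "dy": -0.0019, "dz": 0, "wx": 0, "wy": 0, "wz": 0, "grip": 0.1}
    - {"dx": 0.0078, "dy": -0.0006, "dz": 0, "wx": 0, "wy": 0, "wz": 0, "grip": 0.1}
    - {"dx": 0.0078, "dy": 0.0008, "dz": 0, "wx": 0, "wy": 0, "wz": 0, "grip": 0.1}
    - {"dx": 0.0076, "dy": 0.0021, "dz": 0, "wx": 0, "wy": 0, "wz": 0, "grip": 0.1}

```text
time: 5.78
eef_pos: [0.4656, 0.179, 0.2477]
tool_rot: [-3.14, 0.007, 2.822]
ft_force: [6.1, -10.3, 3.2]
finger_gap: 0.209
finger_force: 60.7
```

```bash
python3 st.py
```

```text
t 5.7833 phi -126.2 r 0.045 z 0.2477 Frad 4.7 Ftan -11.0 Fz 3.2 grip 0.20904182476051814 60.73724012821913 j [ 0.22  0.39 -0.46  0.71 -0.01  0.54]
```

Emit:
send_rows:
  series:
    - {"dx": 0.0071, "dy": 0.0034, "dz": 0, "wx": 0, "wy": 0, "wz": 0, "grip": 0.1}
    - {"dx": 0.0064, "dy": 0.0046, "dz": 0, "wx": 0, "wy": 0, "wz": 0, "grip": 0.1}
    - {"dx": 0.0055, "dy": 0.0056, "dz": 0, "wx": 0, "wy": 0, "wz": 0, "grip": 0.1}
    - {"dx": 0.0044, "dy": 0.0065, "dz": 0, "wx": 0, "wy": 0, "wz": 0, "grip": 0.1}

```text
time: 6.12
eef_pos: [0.4483, 0.2055, 0.2476]
tool_rot: [-3.138, 0.004, 2.822]
ft_force: [0.2, -9.9, 7.7]
finger_gap: 0.209
finger_force: 61.4
```

```bash
python3 st.py
```

```text
t 6.1167 phi -167.4 r 0.045 z 0.2476 Frad 1.9 Ftan -9.7 Fz 7.7 grip 0.20856859328251562 61.424590945243835 j [ 0.28  0.38 -0.48  0.71 -0.    0.6 ]
```

Emit:
send_rows:
  series:
    - {"dx": 0.0032, "dy": 0.0071, "dz": 0, "wx": 0, "wy": 0, "wz": 0, "grip": 0.1}
    - {"dx": 0.0019, "dy": 0.0076, "dz": 0, "wx": 0, "wy": 0, "wz": 0, "grip": 0.1}
    - {"dx": 0.0006, "dy": 0.0078, "dz": 0, "wx": 0, "wy": 0, "wz": 0, "grip": 0.1}
    - {"dx": -0.0008, "dy": 0.0078, "dz": 0, "wx": 0, "wy": 0, "wz": 0, "grip": 0.1}

```text
time: 6.45
eef_pos: [0.4524, 0.2362, 0.2474]
tool_rot: [-3.138, 0.001, 2.823]
ft_force: [-3.6, -8.1, 11.4]
finger_gap: 0.208
finger_force: 61.7
```

```bash
python3 st.py
```

```text
t 6.45 phi 152.3 r 0.045 z 0.2474 Frad -0.6 Ftan -8.8 Fz 11.4 grip 0.20768058654932225 61.742816269397736 j [ 0.34  0.41 -0.43  0.73 -0.    0.66]
```

Emit:
send_rows:
  series:
    - {"dx": -0.0021, "dy": 0.0076, "dz": 0, "wx": 0, "wy": 0, "wz": 0, "grip": 0.1}
    - {"dx": -0.0034, "dy": 0.0071, "dz": 0, "wx": 0, "wy": 0, "wz": 0, "grip": 0.1}
    - {"dx": -0.0046, "dy": 0.0064, "dz": 0, "wx": 0, "wy": 0, "wz": 0, "grip": 0.1}
    - {"dx": -0.0056, "dy": 0.0055, "dz": 0, "wx": 0, "wy": 0, "wz": 0, "grip": 0.1}

```text
time: 6.78
eef_pos: [0.4756, 0.2569, 0.2474]
tool_rot: [-3.14, 0.0, 2.824]
ft_force: [-5.1, -5.1, 10.6]
finger_gap: 0.207
finger_force: 61.7
```

```bash
python3 st.py
```

```text
t 6.7833 phi 111.8 r 0.0448 z 0.2474 Frad -2.8 Ftan -6.6 Fz 10.6 grip 0.20684856673914034 61.71602178364992 j [ 0.36  0.46 -0.35  0.76 -0.    0.68]
```

Emit:
send_rows:
  series:
    - {"dx": -0.0065, "dy": 0.0044, "dz": -0.0005, "wx": 0, "wy": 0, "wz": 0, "grip": 0.1}
    - {"dx": -0.0071, "dy": 0.0032, "dz": 0, "wx": 0, "wy": 0, "wz": 0, "grip": 0.1}
    - {"dx": -0.0076, "dy": 0.0019, "dz": 0, "wx": 0, "wy": 0, "wz": 0, "grip": 0.1}
    - {"dx": -0.0078, "dy": 0.0006, "dz": 0, "wx": 0, "wy": 0, "wz": 0, "grip": 0.1}

```text
time: 7.12
eef_pos: [0.5072, 0.2576, 0.2476]
tool_rot: [-3.141, 0.001, 2.824]
ft_force: [-3.3, -3.6, 5.1]
finger_gap: 0.206
finger_force: 61.1
```

```bash
python3 st.py
```

```text
t 7.1167 phi 70.5 r 0.0448 z 0.2476 Frad -4.5 Ftan -1.9 Fz 5.1 grip 0.20648947533142226 61.07136961072683 j [ 0.34  0.5  -0.27  0.8  -0.    0.66]
```

Emit:
send_rows:
  series:
    - {"dx": -0.0078, "dy": -0.0008, "dz": 0, "wx": 0, "wy": 0, "wz": 0, "grip": 0.1}
    - {"dx": -0.0076, "dy": -0.0021, "dz": 0, "wx": 0, "wy": 0, "wz": 0, "grip": 0.1}
    - {"dx": -0.0071, "dy": -0.0034, "dz": 0, "wx": 0, "wy": 0, "wz": 0, "grip": 0.1}

```text
time: 7.37
eef_pos: [0.5266, 0.2444, 0.2476]
tool_rot: [-3.142, 0.0, 2.824]
ft_force: [-4.8, -2.0, 6.8]
finger_gap: 0.208
finger_force: 61.2
```

```bash
python3 st.py
```

```text
t 7.3667 phi 40.2 r 0.0451 z 0.2476 Frad -5.0 Ftan -1.6 Fz 6.8 grip 0.20833490374283498 61.166237108409405 j [ 0.31  0.52 -0.23  0.81 -0.    0.63]
```

Emit:
send_rows:
  series:
    - {"dx": -0.0064, "dy": -0.0046, "dz": 0, "wx": 0, "wy": 0, "wz": 0, "grip": 0.1}
    - {"dx": -0.0055, "dy": -0.0056, "dz": 0, "wx": 0, "wy": 0, "wz": 0, "grip": 0.1}
    - {"dx": -0.0044, "dy": -0.0065, "dz": 0, "wx": 0, "wy": 0, "wz": 0, "grip": 0.1}

```text
time: 7.62
eef_pos: [0.5368, 0.2235, 0.2476]
tool_rot: [3.141, 0.0, 2.824]
ft_force: [-4.2, 0.9, 5.6]
finger_gap: 0.207
finger_force: 61.1
```

```bash
python3 st.py
```

```text
t 7.6167 phi 10.4 r 0.0454 z 0.2476 Frad -4.0 Ftan -1.7 Fz 5.6 grip 0.20713905713114572 61.10503524541855 j [ 0.27  0.53 -0.23  0.81  0.    0.59]
```

The drag has held at about 1.7 N over the last 60°, down from 9 to 16 N, so the resistance has dropped. Releasing and lifting.

Emit:
send_rows:
  series:
    - {"dx": 0, "dy": 0, "dz": 0, "wx": 0, "wy": 0, "wz": 0, "grip": 0.1}
    - {"dx": 0, "dy": 0, "dz": 0, "wx": 0, "wy": 0, "wz": 0, "grip": 0.1}
    - {"dx": 0, "dy": 0, "dz": 0, "wx": 0, "wy": 0, "wz": 0, "grip": 0.6}
    - {"dx": 0, "dy": 0, "dz": 0, "wx": 0, "wy": 0, "wz": 0, "grip": 0.6}
    - {"dx": 0, "dy": 0, "dz": 0, "wx": 0, "wy": 0, "wz": 0, "grip": 0.6}
    - {"dx": 0, "dy": 0, "dz": 0, "wx": 0, "wy": 0, "wz": 0, "grip": 0.6}
    - {"dx": 0, "dy": 0, "dz": -0.01, "wx": 0, "wy": 0, "wz": 0, "grip": 0.6}
    - {"dx": 0, "dy": 0, "dz": -0.02, "wx": 0, "wy": 0, "wz": 0, "grip": 0.6}
    - {"dx": 0, "dy": 0, "dz": -0.03, "wx": 0, "wy": 0, "wz": 0, "grip": 0.6}
    - {"dx": 0, "dy": 0, "dz": -0.03, "wx": 0, "wy": 0, "wz": 0, "grip": 0.6}
    - {"dx": 0, "dy": 0, "dz": -0.03, "wx": 0, "wy": 0, "wz": 0, "grip": 0.6}
    - {"dx": 0, "dy": 0, "dz": -0.02, "wx": 0, "wy": 0, "wz": 0, "grip": 0.6}
    - {"dx": 0, "dy": 0, "dz": 0, "wx": 0, "wy": 0, "wz": 0, "grip": 0.6}
    - {"dx": 0, "dy": 0, "dz": 0, "wx": 0, "wy": 0, "wz": 0, "grip": 0.6}

```text
time: 8.78
eef_pos: [0.5367, 0.224, 0.389]
tool_rot: [3.14, 0.003, 2.824]
ft_force: [-0.5, 0.4, -0.8]
finger_gap: 0.599
finger_force: 0.0
```

```bash
python3 st.py; python3 - <<'E'
from h import *
for i in range(2):
    c=bot.capture("wrist"); cv2.imwrite("pics/wrist5.png",c["frame"][...,::-1])
    for s,ce in blobs(c,"red")[0]: print(s,ce,ray(c,*ce,.084).round(4))
E
```

```text
t 8.7833 phi 11.0 r 0.0453 z 0.389 Frad -0.4 Ftan -0.4 Fz -0.8 grip 0.598525382598507 0.0 j [ 0.27  0.41 -0.03  1.13 -0.    0.59]
[479, 72, 16, 16, 138] [486.2, 79.4] [0.4962 0.4129 0.084 ]
[270, 181, 22, 28, 513] [280.5, 194.7] [0.5353 0.2277 0.084 ]
[219, 351, 10, 11, 88] [223.6, 355.9] [0.6845 0.1158 0.084 ]
[27, 362, 27, 24, 105] [40.2, 371.9] [ 0.6422 -0.0791  0.084 ]
[480, 73, 16, 16, 137] [487.6, 80.5] [0.4961 0.4127 0.084 ]
[270, 182, 23, 29, 523] [281.3, 196.1] [0.5353 0.2278 0.084 ]
[219, 353, 11, 10, 90] [224.0, 357.6] [0.6843 0.1158 0.084 ]
[33, 364, 19, 17, 55] [41.7, 370.9] [ 0.6395 -0.0755  0.084 ]
```

View pics/wrist5.png

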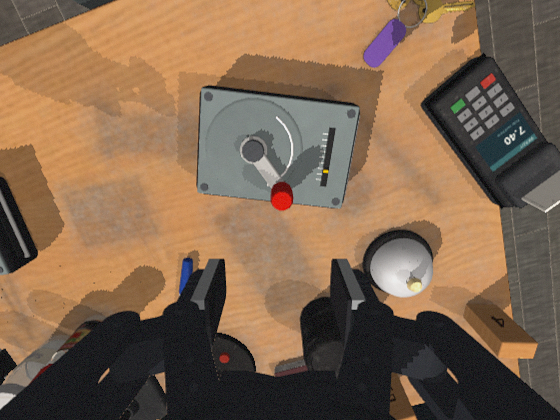

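The picture shows the red knob at rest at (281,196), clear of the open fingers, and the yellow pointer moved on to (326,172). Handing in.

```bash
python3 -c "
from bench import bot
print(bot.sign_off())"
```

```text
the job is handed in; nothing more can be done
None
```

I wound the red crank clockwise about 1.36 turns, until the drag fell from roughly 9–16 N to a steady 1.7 N, stopped about a quarter turn after the drop, let go and lifted clear; I never went near the blue rewinder, and I handed the job in at about 9 s, with no verdict shown.

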